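# Shut the grinder's grounds drawer and hold its dose lever at the third click

### The arm

A 7-joint arm with a two-finger parallel gripper is mounted at the origin on a cart in front of the work surface, level with it; the furniture and walls round the work are solid. World frame = base frame: x ahead of the robot, y to its left, z up, the work surface at z = 0. Lengths are in mm, angles in degrees, forces in N, time in s.
With the tool pointing down it reaches from about 425 to 875 mm from the base axis. Payload 8.4 kg.
Tool frame: the origin (TCP) lies between the finger pads; the fingertips stand 25 mm ahead of it and the grasp point (between the pads) lies 6 mm ahead of it; z points along the fingers, y is the direction in which the jaws open and shut (so a half turn about z gives the same grasp; the last joint's range is limited). The gripper opens to 85 mm and grips with 20 to 120 N. Pads are 22 mm wide; open, the fingers measure 114 mm over their backs; the gripper's body (76 mm by 85 mm) begins 54 mm behind the grasp point. The pads swing forward as they close: fully open they stand 13 mm farther back than shut.
Start: joints at [65.936, 19.091, 2.286, 83.961, -0.768, 76.965, -3.352], TCP at [204.939, -616.819, 256.308] pointing down, gripper open.
Joint ranges: [-147.57, 147.57], [-21.85, 119.76], [-74.77, 79.35], [14.55, 137.4], [-85.83, 265.84], [4.83, 119.75], [-152.11, 152.11]. Speed limits (degrees/s): [127.2, 127.2, 159.86, 159.86, 180, 180, 180].

### API

Orientations are given as a 3x3 rotation matrix whose columns are the frame's x, y, z axes.
In Python, from rig import * gives the robot as it stands. The module is installed in compiled form; this text tells all that it offers.
- The arm moves only by the shell command python3 -m crank 'ROWS' [OPENING]. ROWS is JSON, a list of rows, each a list of 2 entries, a list of its own where there are three numbers: the shift along the tool's x, y, z scaled (see below), then the turn, a rotation vector about the tool's x, y, z scaled (see below). In form: [[[tx, ty, tz], [ax, ay, az]], ...]. A call has exactly 10 rows; each row is the pose to reach, as a shift and turn from the pose commanded when the call began, along the tool's axes at that moment; what a row does not reach only later rows make up. The controller multiplies each number of a shift by 0.4 m and each number of a turn by pi/2 rad. A row lasts 1/10 s, in which the tool goes at most 50 mm and 8.59 degrees, less where a joint would pass 70% of its speed; a pose out of reach is approached as far as the arm can. A call with a number of a shift or a turn outside -1 to 1 is refused whole. A call with a gripper value outside its range is refused whole. OPENING is the opening in per cent of the stroke, from 0 (shut) to 100 (fully open), set as the call begins (- or left out, the last holds). The fingers move at their own pace and stop on an object; the grip force is fixed at half the most. Time passes only in rows, so rows that repeat a pose let the fingers close, or fill a call up. It gives the time, the measured TCP pose, the force and the opening at its end, in the units of the state.
- get_state(): the state, without advancing time (a new reading comes with each control period).
- snapshot(name): name is "scene" or "top" or "wrist"; returns a dict with "color" (384x512x3 uint8, red, green, blue), "z_map" (384x512 float32, mm along the optical axis (not along the pixel's ray), 0 where there is no reading), "vfov" (degrees; the focal length in pixels is half the picture's height over the tangent of half this angle, whatever the lens; pixels are square), "cx", "cy" (the principal point, pixels), "R" (3x3) and "t" (3): a world point X has camera coordinates R X + t; the wrist camera has in their place "tool_from_camera" (4x4, takes a point from camera to tool coordinates, whose origin is the TCP and whose axes are the flange's). Camera axes: x right, y down, z forward; pixel columns grow to the right and rows downward; lengths in mm; the calibration is good to about 2 mm. A picture is of the moment at which its call begins: read the wrist's pose just before it.
- hand_in(): hands the job in, once; it reports no verdict.
The state is a dict: "time": time; "joints": joint angles; "qvel": joint speeds; "effort": joint torques, N m; "tcp_pos": TCP position; "ee_rot": TCP orientation; "wrist_force": force on the tool from outside, world axes, zero at the start; "wrist_torque": the same for the moment, N m; "gripper_width": opening from 0.0 (shut) to 1.0 (fully open).
Only numpy, scipy, OpenCV 4.12 (cv2) and the standard library are available. Lean on these libraries where they do the work, as an engineer would, in place of code of your own. Each camera call takes 0.05 s, during which the arm holds its last target. There are 200 camera calls.

### The job

The white coffee grinder's grounds drawer has been left open: first push it fully home until it clicks in, and only then press the red dose lever on the front of the grinder down with the fingertips, past its first two clicks to the third. The lever springs back up when let go, so finish while still holding it down at the third click, and leave the cups, glass, shakers and mill around it standing where they are.

Things in the scene. Friction and masses are not known exactly. Their poses are not given: they have to be found in the camera images.
- grinder: White coffee grinder, fixed. Origin: centre of its underside on the worktop; its own -x is its front, z up. Base 180 mm deep (x -80 to 100), 140 wide, 55 tall, drawer in its front. Tower 132 wide on its rear: front face at x = -5, top at z = 165; on it a round hopper, radius 44 about x = 58, up to z = 211. In front a ledge 75 deep (mat top z = 60). Dots (1, 2, 3 red) mark the lever settings.
- drawer_front (a point): Centre of the flat outer face of the wooden drawer front (138 mm wide, z 4 to 50 mm), 27 mm above the worktop; moves with the drawer. At home it lies 92 mm from the grinder's origin along its -x. Along the face's top a finger lip, 70 mm wide, z 41 to 49 mm, sticks out 8 mm further.
- drawer (a joint): How far the drawer stands out to the grinder's front (-x), m: 0 = home, 0.06 = limit. About 1 N of friction; it stays where it is left. A spring roller resists, to about 6 N in all, from 0.011 to 0.005, then snaps it home to 0 and keeps it there.
- lever_pad: The dose lever: red pad 28 mm deep (grinder x -56 to -28 mm), 44 wide, 12 thick, on a steel stem 12 mm wide out of the slot in the tower's face. Its origin is the grinder's origin when the lever is up and sinks with it; press at lever_top.
- lever_top (a point): Centre of the upper face of the red pad, the place to press: 42 mm ahead of the grinder's origin along its -x, 37 mm in front of the tower's face; 150 mm above the worktop when the lever is up, 112 mm at the third setting.
- lever (a joint): How far the lever is pressed straight down, m: 0 = up, 0.042 = end stop. A spring returns it to 0 from everywhere (4 N at the top, 8 N at the third setting). Clicks, where the force drops by 2 to 3 N, are crossed at 0.008, 0.020, 0.032; the settings behind them: 0.014 first, 0.026 second, 0.038 third (counts from 0.034 to the stop).
- mug_1: Bystander: white mug with dark dots, 82 mm wide, 91 mm tall. Origin at the centre of its underside.
- espresso_cup: Bystander: small pink and white espresso cup, 64 mm wide, 49 mm tall. Origin at the centre of its underside.
- pear_caster: Bystander: pear-shaped white sugar caster, 78 mm wide, 96 mm tall. Origin at the centre of its underside.
- tumbler: Bystander: clear drinking glass, 81 mm wide, 91 mm tall. Origin at the centre of its underside.
- salt_shaker: Bystander: salt shaker with a grey top, 44 mm wide, 90 mm tall. Origin at the centre of its underside.
- pepper_mill: Bystander: dark wooden pepper mill, 58 mm wide, 170 mm tall. Origin at the centre of its underside.

How it is judged (in metres and radians):
On the way, in this order (a step that is already met when the one before it is completed fails the run):
1. the grounds drawer is home (value of joint drawer below 0.003 m), for 0.2 s.
2. the dose lever is pressed to its third setting and held there by the fingers (value of joint drawer below 0.003 m and value of joint lever above 0.034 m and contact force between the fingers and lever_pad above 2 N), for 0.8 s.
At the end, for the whole second after the job is handed in: The drawer is home (within 3 mm) and the lever is held at its third setting (pressed 34 mm or more) by the fingers, which push on it with more than 2 N, through the last second (all of step 2 and value of joint lever below 0.045 m); the arm keeps its last pose, push and grip.
It fails at once if the lever is pressed (past 10 mm) while the drawer is not home (more than 6 mm out) (value of joint lever above 0.01 m and value of joint drawer above 0.006 m).
It fails at once if a cup or the glass is moved more than 30 mm or tipped (distance of any of mug_1, espresso_cup, tumbler from where it was at the start of the episode above 0.03 m or angle between any of mug_1, espresso_cup, tumbler's own z axis and vertical above 0.4 rad).
It fails at once if the salt shaker or pepper mill is moved more than 30 mm or tipped (distance of any of salt_shaker, pepper_mill from where it was at the start of the episode above 0.03 m or angle between any of salt_shaker, pepper_mill's own z axis and vertical above 0.4 rad).
It fails at once if the sugar caster is moved more than 30 mm or tipped (distance of pear_caster from where it was at the start of the episode above 0.03 m or angle between pear_caster's own z axis and vertical above 0.4 rad).
It also fails if it takes over 42 s, if anything falls off the work surface, if the arm or the gripper's body presses on something with over 40 N, if the wrist force passes 120 N, or if a joint passes its speed limit or range.

## Working session

There is one attempt and no reset: what is moved stays moved. The work goes in short steps, Python scripts to look and compute and a shell command to move; the robot and the scene stay as the last step left them, time stands still between calls to the robot, and variables do not carry over. Pictures are saved under pics/ and viewed, on a budget of 10 in all, crops included, one or two more only if the job needs it, and the job is handed in when it is done.

```bash
mkdir -p pics; cat > h.py <<'E'
from rig import *
import numpy as np, cv2, pickle
def snap(n):
    s=get_state(); d=snapshot(n); d['st']=s
    pickle.dump(d,open(f'{n}.pkl','wb'))
    return d
def load(n): return pickle.load(open(f'{n}.pkl','rb'))
def cloud(d):
    z=d['z_map'].astype(float); h,w=z.shape
    f=h/2/np.tan(np.radians(d['vfov'])/2)
    u,v=np.meshgrid(np.arange(w),np.arange(h))
    P=np.stack([(u-d['cx'])/f*z,(v-d['cy'])/f*z,z],-1)
    if 'R' in d: W=(P-np.array(d['t']))@np.array(d['R'])
    else:
        T=np.array(d['tool_from_camera']); P=P@T[:3,:3].T+T[:3,3]
        W=P@np.array(d['st']['ee_rot']).T+np.array(d['st']['tcp_pos'])
    W[z==0]=np.nan
    return W
E
python3 - <<'E'
from h import *
for n in('scene','top'):
    d=snap(n); cv2.imwrite(f'pics/{n}1.png',cv2.resize(d['color'][:,:,::-1],(768,576)))
    print(n,d['vfov'],-np.array(d['R']).T@np.array(d['t']))
s=get_state();print(s['time'],s['tcp_pos'],np.round(s['ee_rot'],3),s['wrist_force'],s['gripper_width'])
E
```

```text
scene 43.30838180401436 [-159.68617598  650.07835067 1045.67542154]
top 57.71653069437742 [ 468.14949196 -108.79846339 1147.97499089]
0.1 [ 204.83919246 -616.52063971  255.54590535] [[ 0.949  0.315 -0.001]
 [ 0.315 -0.949  0.001]
 [-0.    -0.001 -1.   ]] [-0.09380649 -0.41023801 -0.50713107] 1.0020944793201871
```

View pics/scene1.png

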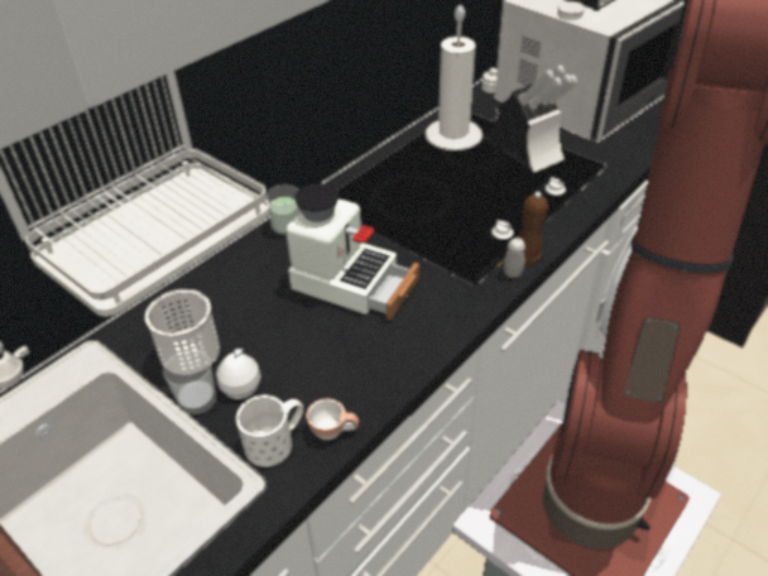

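View pics/top1.png

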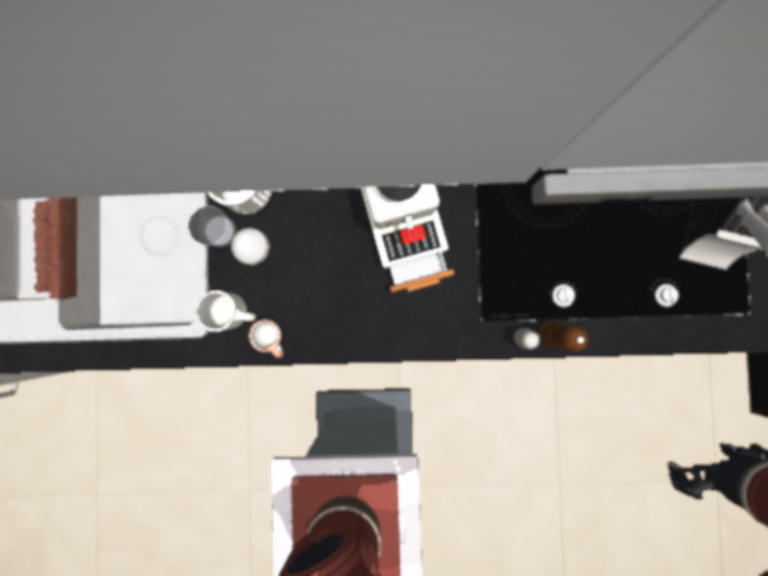

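The scene shows the grinder mid-worktop, with its drawer open towards the robot (top view: wooden front near (422,280), red pad near (413,234)). The bystanders are well to either side, and a wall cabinet hangs behind. Next I'll measure.

```bash
python3 - <<'E'
from h import *
for n in('scene','top'):
    d=load(n);W=cloud(d);c=d['color'].astype(int);r,g,b=c[...,0],c[...,1],c[...,2]
    near=(W[...,0]>300)&(W[...,0]<850)&(W[...,1]>-350)&(W[...,1]<150)
    red=(r>130)&(g<60)&(b<60)&near&(W[...,2]>120)
    wood=(r>90)&(r-b>50)&(g>45)&near&(W[...,2]<80)&(W[...,2]>2)
    tower=near&(abs(W[...,2]-165)<6); base=near&(abs(W[...,2]-57)<5)&(c.min(-1)>100)
    for nm,m in(('red',red),('wood',wood),('tower',tower),('base',base)):
        P=W[m]; print(n,nm,len(P))
        if len(P)>5:
            print(' med',np.median(P,0).round(1),'min',P.min(0).round(1),'max',P.max(0).round(1))
            rc=cv2.minAreaRect(P[:,:2].astype(np.float32));print(' rect',np.round(rc[0],1),np.round(rc[1],1),round(rc[2],1),cv2.boxPoints(rc).round(0).tolist())
    m=(W[...,2]>250)&(W[...,0]>300)&(W[...,1]>-400)&(W[...,1]<250)
    if n=='top': print('cab',W[m].min(0),np.median(W[m],0)); 
    # z-map row through lip
    if n=='top':
        Z=W[wood&(W[...,2]>35)];print('lip',len(Z),Z.min(0),Z.max(0),np.median(Z,0))
E
```

```text
scene red 67
 med [ 605.8 -158.7  148.4] min [ 593.5 -182.9  141.2] max [ 625.8 -138.4  152.3]
 rect [ 609.8 -160. ] [24.  46.9] 15.5 [[592.0, -141.0], [605.0, -186.0], [628.0, -179.0], [615.0, -134.0]]
scene wood 273
 med [ 515.4 -155.5   46.6] min [ 374.6 -308.7    3. ] max [756.2 148.8  53.5]
 rect [ 524. -118.] [129.4 586.7] 38.2 [[292.0, 73.0], [654.0, -389.0], [756.0, -309.0], [394.0, 153.0]]
scene tower 535
 med [ 676.  -110.6  163.3] min [ 633.4 -205.1  159.1] max [740.1 -67.  170.6]
 rect [ 694.4 -135.7] [101.3 126.7] 12.5 [[631.0, -85.0], [659.0, -208.0], [758.0, -187.0], [730.0, -63.0]]
scene base 518
 med [ 630.1 -119.7   55.3] min [ 558.2 -232.1   52. ] max [767.4 149.7  61.9]
 rect [669.2 -36.8] [419.  145.8] 64.3 [[513.0, -194.0], [644.0, -257.0], [826.0, 120.0], [695.0, 184.0]]
top red 71
 med [ 612.  -148.7  148.7] min [ 597.1 -177.5  140.4] max [ 625.3 -134.2  152.9]
 rect [ 610.8 -156. ] [23.5 43.4] 12.5 [[595.0, -137.0], [604.0, -180.0], [627.0, -175.0], [618.0, -132.0]]
top wood 280
 med [ 523.1 -168.4   48.4] min [ 374.4 -250.3    2.1] max [642.  149.5  61.9]
 rect [469.1 -47.3] [118.9 423.7] 36.5 [[295.0, 88.0], [547.0, -253.0], [643.0, -182.0], [391.0, 158.0]]
top tower 611
 med [ 670.5 -129.7  163.8] min [ 639.9 -204.7  159. ] max [703.8 -70.8 170.6]
 rect [ 680.9 -139.3] [ 65.7 129.5] 10.3 [[637.0, -81.0], [660.0, -209.0], [725.0, -197.0], [702.0, -70.0]]
top base 600
 med [ 616.1 -144.    56.3] min [ 524.2 -230.2   52.1] max [727.1 149.4  62. ]
 rect [681.6 -55.6] [387.1 159.5] 56.0 [[507.0, -171.0], [639.0, -261.0], [856.0, 60.0], [724.0, 149.0]]
cab [ 566.00160546 -399.98291382  632.44206178] [ 590.44068668 -104.77894062  856.91296515]
lip 264 [ 376.90401078 -241.28287716   35.88333466] [642.00658323 149.47111769  61.91405819] [ 523.14238816 -168.23840097   48.64817428]
```

```bash
python3 - <<'E'
from h import *
for n in('scene','top'):
    d=load(n);W=cloud(d);c=d['color'].astype(int);r,g,b=c[...,0],c[...,1],c[...,2]
    near=(W[...,0]>450)&(W[...,0]<570)&(W[...,1]>-280)&(W[...,1]<-50)
    wood=(r>90)&(r-b>50)&(g>40)&near&(W[...,2]<60)&(W[...,2]>44)
    P=W[wood];rc=cv2.minAreaRect(P[:,:2].astype(np.float32));print(n,len(P),np.median(P,0),np.round(rc[0],1),np.round(rc[1],1),rc[2])
    vx,vy,x0,y0=cv2.fitLine(P[:,:2].astype(np.float32),cv2.DIST_HUBER,0,.01,.01).ravel();print('yaw',np.degrees(np.arctan2(-vx/vy,1)),x0,y0)
    # tower front edge: min-x per y bin
    m=(abs(W[...,2]-165)<5)&(W[...,0]>600)&(W[...,0]<760)&(W[...,1]>-230)&(W[...,1]<-50)
    Q=W[m];e=[]
    for y in np.arange(-195,-85,8):
        q=Q[abs(Q[:,1]-y)<4]
        if len(q)>3:e.append([q[:,0].min(),y])
    e=np.array(e,np.float32);vx,vy,x0,y0=cv2.fitLine(e,cv2.DIST_HUBER,0,.01,.01).ravel();print('tower yaw',np.degrees(np.arctan(-vx/vy)),x0,y0)
    h=(W[...,2]>200)&(W[...,2]<225)&(W[...,0]>600)&(W[...,0]<800)&(W[...,1]>-230)&(W[...,1]<-50)
    if h.sum()>10:print('hopper',cv2.minEnclosingCircle(W[h][:,:2].astype(np.float32)))
E
```

```text
scene 152 [ 520.83180786 -175.77998813   47.90452346] [ 522.1 -181.7] [ 18.8 138.2] 14.319125175476074
yaw 13.9122925 522.4546 -175.07396
tower yaw 15.102118 648.29645 -145.30309
hopper ((705.834228515625, -134.259033203125), 47.298213958740234)
top 196 [ 524.13040275 -177.79959688   48.79535277] [ 525. -177.] [ 19.  135.3] 14.023078918457031
yaw 14.481215 526.5569 -176.79802
tower yaw 14.724203 651.9185 -144.02144
hopper ((692.9462890625, -131.51055908203125), 39.640708923339844)
```

```bash
cat >> h.py <<'E'
from scipy.spatial.transform import Rotation as Ro
O=np.array([651.2,-147.6,0]); A=np.radians(14.3)
G=np.array([[np.cos(A),-np.sin(A),0],[np.sin(A),np.cos(A),0],[0,0,1]])
def g2w(p): return O+G@np.array(p,float)
def w2g(p): return G.T@(np.array(p)-O)
def tool(th):
    t=np.radians(th);x=G@[np.cos(t),0,np.sin(t)];z=G@[np.sin(t),0,-np.cos(t)]
    return np.stack([x,np.cross(z,x),z],1)
def plan(pg,th):
    s=get_state();R=np.array(s['ee_rot']);p=np.array(s['tcp_pos'])
    print('t',round(s['time'],2),'g',w2g(p).round(1),'F',np.round(s['wrist_force'],1),'w',round(s['gripper_width'],2))
    print(' to',pg,th,'shift',(R.T@(g2w(pg)-p)/400).round(4),'turn',(Ro.from_matrix(R.T@tool(th)).as_rotvec()/(np.pi/2)).round(4))
E
python3 - <<'E'
from h import *
d=snap('wrist');print(np.round(d['tool_from_camera'],2))
plan([-190,0,230],15); plan([-190,0,50],15)
W=cloud(load('top'));m=(W[...,2]>60)&(W[...,2]<200)&(W[...,0]>330)&(W[...,0]<480)&(W[...,1]<-300)&(W[...,1]>-600);print(W[m].min(0),W[m].max(0))
E
```

```text
[[ 0.0000e+00 -9.5000e-01 -3.0000e-01  7.6610e+01]
 [ 1.0000e+00  0.0000e+00  0.0000e+00 -4.0000e-02]
 [-0.0000e+00 -3.0000e-01  9.5000e-01 -1.1856e+02]
 [ 0.0000e+00  0.0000e+00  0.0000e+00  1.0000e+00]]
t 0.15 g [-548.4 -344.2  255.6] F [-0.  -0.   0.5] w 1.0
 to [-190, 0, 230] 15 shift [ 0.9549 -0.7945  0.065 ] turn [-0.0067  0.1667  0.0449]
t 0.15 g [-548.4 -344.2  255.6] F [-0.  -0.   0.5] w 1.0
 to [-190, 0, 50] 15 shift [ 0.9549 -0.7939  0.515 ] turn [-0.0067  0.1667  0.0449]
[ 381.45692026 -480.52435693   60.03115573] [ 427.74220515 -372.54743511  171.43106428]
```

```bash
python3 -m crank '[[[0.05,-0.04,0],[0,0,0]],[[0.15,-0.12,0],[0,0.02,0]],[[0.25,-0.21,0.01],[0,0.04,0.01]],[[0.36,-0.3,0.02],[0,0.06,0.02]],[[0.47,-0.39,0.03],[0,0.08,0.02]],[[0.58,-0.48,0.04],[0,0.1,0.03]],[[0.69,-0.57,0.05],[0,0.12,0.03]],[[0.8,-0.66,0.06],[0,0.14,0.04]],[[0.9,-0.75,0.065],[-0.005,0.16,0.045]],[[0.955,-0.795,0.065],[-0.0067,0.1667,0.045]]]' 0
python3 - <<'E'
from h import *
plan([-190,0,50],15)
d=snap('wrist');cv2.imwrite('pics/w1.png',cv2.resize(d['color'][:,:,::-1],(768,576)))
W=cloud(d);c=d['color'].astype(int);r,g,b=c[...,0],c[...,1],c[...,2]
V=(W-O)@G
red=(r>130)&(g<60)&(b<60)&(W[...,2]>120);P=V[red];print('red',len(P),P.min(0),P.max(0),np.median(P,0)) if red.any() else 0
m=(r>90)&(r-b>50)&(g>40)&(V[...,2]>10)&(V[...,2]<60)&(V[...,0]<-80);P=V[m];print('wood',len(P),P.min(0),P.max(0),np.median(P,0)) if m.any() else 0
E
```

```text
time: 1.15
tcp_pos: [455.6, -212.0, 230.7]
ee_rot: [[0.936, 0.246, 0.252], [0.238, -0.969, 0.063], [0.26, 0.001, -0.966]]
wrist_force: [0.8, -0.2, 0.4]
gripper_width: 0.003
t 1.15 g [-205.4  -14.1  230.7] F [ 0.8 -0.2  0.4] w 0.0
 to [-190, 0, 50] 15 shift [-0.08   -0.0357  0.4461] turn [ 0.0009 -0.0006 -0.0006]
red 1787 [-54.28719266 -21.38277139 144.83215462] [-28.71357778  22.09778236 153.44377765] [-43.34093082  -0.20575774 150.85122327]
wood 1649 [-294.60423344 -258.51764292   13.29503201] [-120.34829426   68.91442782   52.7129433 ] [-128.70175874    1.1121401    50.23958691]
```

View pics/w1.png

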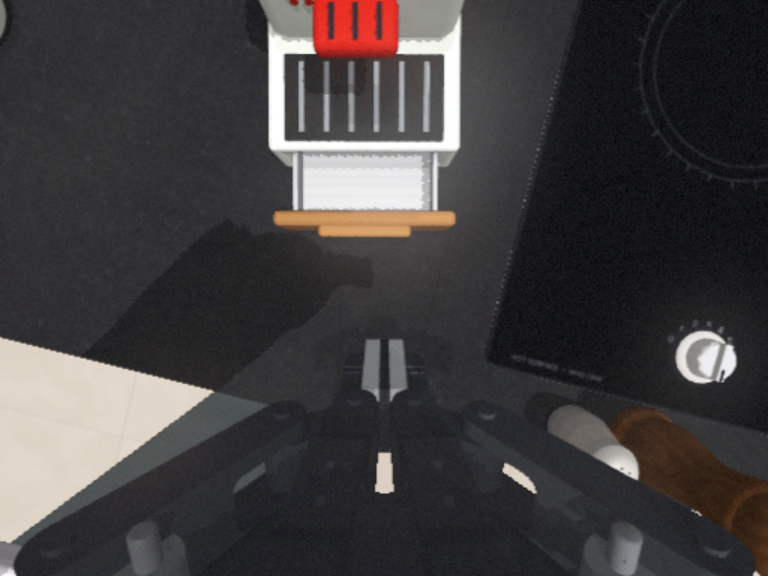

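The wrist view confirms the alignment: the drawer's lip is at about (365,230), the pad at (355,25), and the shut fingers at (385,365) are in front of the drawer. I'll lower the fingers in front of the drawer.

```bash
python3 -m crank '[[[0,0,0],[0,0,0]],[[-0.01,0,0.05],[0,0,0]],[[-0.02,-0.01,0.12],[0,0,0]],[[-0.035,-0.015,0.2],[0,0,0]],[[-0.05,-0.02,0.28],[0,0,0]],[[-0.065,-0.03,0.36],[0,0,0]],[[-0.075,-0.035,0.42],[0,0,0]],[[-0.08,-0.035,0.446],[0,0,0]],[[-0.08,-0.035,0.446],[0,0,0]],[[-0.08,-0.035,0.446],[0,0,0]]]' 0
python3 - <<'E'
from h import *
plan([-145,0,50],15);plan([-110,0,50],15)
E
```

```text
time: 2.2
tcp_pos: [467.4, -197.4, 51.3]
ee_rot: [[0.936, 0.246, 0.252], [0.238, -0.969, 0.062], [0.26, 0.002, -0.966]]
wrist_force: [0.1, -0.2, 0.8]
gripper_width: -0.003
t 2.2 g [-190.5   -2.9   51.3] F [ 0.1 -0.2  0.8] w -0.0
 to [-145, 0, 50] 15 shift [ 0.1089 -0.0073  0.0325] turn [ 0.0013 -0.0005 -0.0003]
t 2.2 g [-190.5   -2.9   51.3] F [ 0.1 -0.2  0.8] w -0.0
 to [-110, 0, 50] 15 shift [ 0.1934 -0.0074  0.0552] turn [ 0.0013 -0.0005 -0.0003]
```

```bash
python3 -m crank '[[[0.02,-0.005,0.005],[0,0,0]],[[0.04,-0.007,0.012],[0,0,0]],[[0.06,-0.007,0.018],[0,0,0]],[[0.08,-0.007,0.024],[0,0,0]],[[0.095,-0.007,0.028],[0,0,0]],[[0.11,-0.007,0.033],[0,0,0]],[[0.125,-0.007,0.037],[0,0,0]],[[0.14,-0.007,0.04],[0,0,0]],[[0.15,-0.007,0.043],[0,0,0]],[[0.16,-0.007,0.046],[0,0,0]]]' 0
python3 - <<'E'
from h import *
plan([-113,0,50],15);plan([-108,0,50],15)
E
```

```text
time: 3.2
tcp_pos: [531.1, -177.3, 49.1]
ee_rot: [[0.936, 0.247, 0.251], [0.239, -0.969, 0.063], [0.259, 0.001, -0.966]]
wrist_force: [-1.7, 0.0, 0.1]
gripper_width: -0.001
t 3.2 g [-123.7    0.9   49.1] F [-1.7  0.   0.1] w -0.0
 to [-113, 0, 50] 15 shift [0.0265 0.0023 0.0048] turn [ 0.0006 -0.      0.0001]
t 3.2 g [-123.7    0.9   49.1] F [-1.7  0.   0.1] w -0.0
 to [-108, 0, 50] 15 shift [0.0386 0.0023 0.0081] turn [ 0.0006 -0.      0.0001]
```

Contact, about 1.7 N, which fits drawer friction. I'll keep pushing gently through the roller.

```bash
python3 -m crank '[[[0.005,0,0.001],[0,0,0]],[[0.01,0,0.002],[0,0,0]],[[0.015,0,0.003],[0,0,0]],[[0.02,0,0.004],[0,0,0]],[[0.025,0,0.005],[0,0,0]],[[0.03,0,0.006],[0,0,0]],[[0.032,0,0.007],[0,0,0]],[[0.034,0,0.007],[0,0,0]],[[0.036,0,0.008],[0,0,0]],[[0.036,0,0.008],[0,0,0]]]' 0
python3 - <<'E'
from h import *
plan([-113,0,50],15);plan([-165,0,60],15)
d=snap('top');W=cloud(d);c=d['color'].astype(int);r,g,b=c[...,0],c[...,1],c[...,2];V=(W-O)@G
m=(r>90)&(r-b>50)&(g>40)&(V[...,2]>44)&(V[...,2]<60)&(abs(V[...,1])<75)&(V[...,0]<-60)&(V[...,0]>-180);P=V[m];print('wood',len(P),P.min(0),P.max(0),np.median(P,0))
E
```

```text
time: 4.2
tcp_pos: [543.4, -174.2, 49.1]
ee_rot: [[0.937, 0.246, 0.248], [0.238, -0.969, 0.063], [0.256, 0.0, -0.967]]
wrist_force: [-9.2, -2.3, 3.7]
gripper_width: 0.004
t 4.2 g [-111.1    0.9   49.1] F [-9.2 -2.3  3.7] w 0.0
 to [-113, 0, 50] 15 shift [-0.0041  0.0022 -0.0033] turn [ 0.0002  0.0019 -0.0004]
t 4.2 g [-111.1    0.9   49.1] F [-9.2 -2.3  3.7] w 0.0
 to [-165, 0, 60] 15 shift [-0.1234  0.0023 -0.0608] turn [ 0.0002  0.0019 -0.0004]
wood 171 [-96.5473798  -64.53770975  44.22754207] [-79.03950338  70.31750165  55.12567119] [-85.70467832   1.27686436  49.1958291 ]
```

```bash
python3 -m crank '[[[0.001,0,0],[0,0,0]],[[0.002,0,0],[0,0,0]],[[0.003,0,0.001],[0,0,0]],[[0.004,0,0.001],[0,0,0]],[[0.005,0,0.001],[0,0,0]],[[0.006,0,0.001],[0,0,0]],[[0.007,0,0.002],[0,0,0]],[[0.008,0,0.002],[0,0,0]],[[0.008,0,0.002],[0,0,0]],[[0.008,0,0.002],[0,0,0]]]' 0
python3 - <<'E'
from h import *
plan([-165,0,55],15)
E
```

```text
time: 5.25
tcp_pos: [544.0, -174.1, 48.1]
ee_rot: [[0.938, 0.245, 0.244], [0.237, -0.969, 0.063], [0.252, -0.001, -0.968]]
wrist_force: [-19.7, -4.5, 6.8]
gripper_width: 0.0
t 5.25 g [-110.5    0.8   48.1] F [-19.7  -4.5   6.8] w 0.0
 to [-165, 0, 55] 15 shift [-0.1276  0.0022 -0.0509] turn [-0.0004  0.0047 -0.0013]
```

Pushing 3 mm further only raised the force to 20 N, so this is the hard stop. I'll back off, rise and look.

```bash
python3 -m crank '[[[-0.04,0,-0.011],[0,0,0]],[[-0.09,0,-0.025],[0,0,0]],[[-0.13,0,-0.036],[0,0,0]],[[-0.13,0,-0.05],[0,0,0]],[[-0.11,0,-0.12],[0,0,0]],[[-0.09,0,-0.2],[0,0,0]],[[-0.07,0,-0.28],[0,0,0]],[[-0.05,0,-0.36],[0,0,0]],[[-0.03,0,-0.43],[0,0,0]],[[-0.017,0,-0.47],[0,0,0]]]' 0
python3 - <<'E'
from h import *
plan([-48,0,185],15)
d=snap('wrist');cv2.imwrite('pics/w2.png',cv2.resize(d['color'][:,:,::-1],(768,576)))
W=cloud(d);c=d['color'].astype(int);r,g,b=c[...,0],c[...,1],c[...,2];V=(W-O)@G
red=(r>130)&(g<60)&(b<60)&(W[...,2]>120);P=V[red];print('red',len(P),P.min(0),P.max(0),np.median(P,0)) if red.any() else 0
m=(r>90)&(r-b>50)&(g>40)&(V[...,2]>38)&(V[...,2]<60)&(abs(V[...,1])<75)&(V[...,0]<-60);P=V[m];print('wood',len(P),P.min(0),P.max(0),np.median(P,0))
E
```

```text
time: 6.25
tcp_pos: [496.7, -186.2, 233.8]
ee_rot: [[0.934, 0.248, 0.256], [0.24, -0.969, 0.061], [0.263, 0.005, -0.965]]
wrist_force: [0.5, -1.2, 0.1]
gripper_width: 0.002
t 6.25 g [-159.2    0.7  233.8] F [ 0.5 -1.2  0.1] w 0.0
 to [-48, 0, 185] 15 shift [0.2362 0.0014 0.1908] turn [ 0.0028 -0.0027  0.0011]
red 387 [-53.992417   -20.97319294 145.51645008] [-27.10930829  22.09397696 153.93525954] [-51.52527993  10.36658464 149.57509582]
wood 1620 [-97.2536327  -67.10594137  40.51906628] [-77.66792721  68.33840721  53.03876837] [-86.03434864   0.72472614  50.2475086 ]
```

View pics/w2.png

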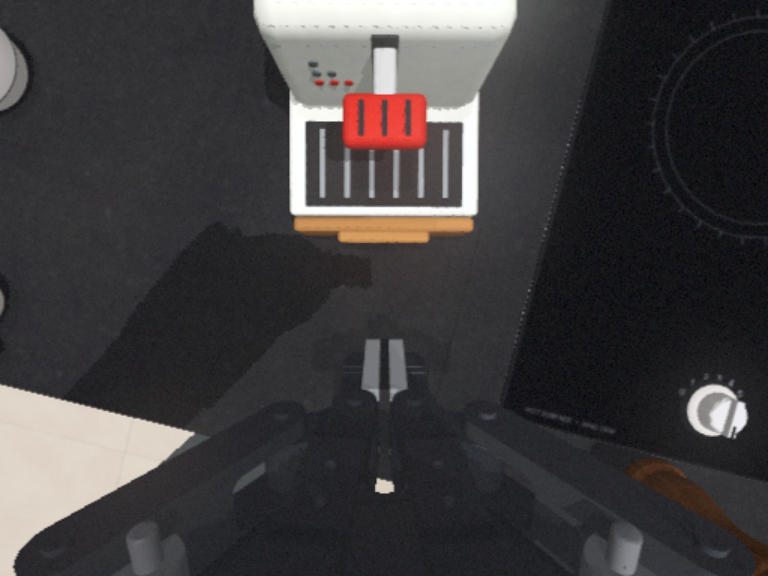

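The drawer is home: its front is flush at about (383,225) and level with the base. The pad is at (385,120), lever up, in line with the fingers. I'll go above the pad.

```bash
python3 -m crank '[[[0.02,0,0],[0,0,0]],[[0.06,0,0.01],[0,0,0]],[[0.11,0,0.03],[0,0,0]],[[0.16,0,0.05],[0,0,0]],[[0.21,0,0.065],[0,0,0]],[[0.25,0,0.08],[0,0,0]],[[0.25,0,0.11],[0,0,0]],[[0.25,0,0.14],[0,0,0]],[[0.25,0,0.165],[0,0,0]],[[0.25,0,0.18],[0,0,0]]]' 0
python3 - <<'E'
from h import *
plan([-42,0,172],15);plan([-42,0,138],15)
d=snap('wrist');cv2.imwrite('pics/w3.png',cv2.resize(d['color'][:,:,::-1],(768,576)))
E
```

```text
time: 7.3
tcp_pos: [605.4, -158.1, 184.1]
ee_rot: [[0.937, 0.246, 0.249], [0.238, -0.969, 0.063], [0.257, 0.0, -0.966]]
wrist_force: [-0.3, -0.5, 0.2]
gripper_width: 0.003
t 7.3 g [-46.9   1.2 184.1] F [-0.3 -0.5  0.2] w 0.0
 to [-42, 0, 172] 15 shift [0.0042 0.0029 0.0325] turn [ 0.0002  0.0011 -0.0004]
t 7.3 g [-46.9   1.2 184.1] F [-0.3 -0.5  0.2] w 0.0
 to [-42, 0, 138] 15 shift [-0.0177  0.0029  0.1146] turn [ 0.0002  0.0011 -0.0004]
```

View pics/w3.png

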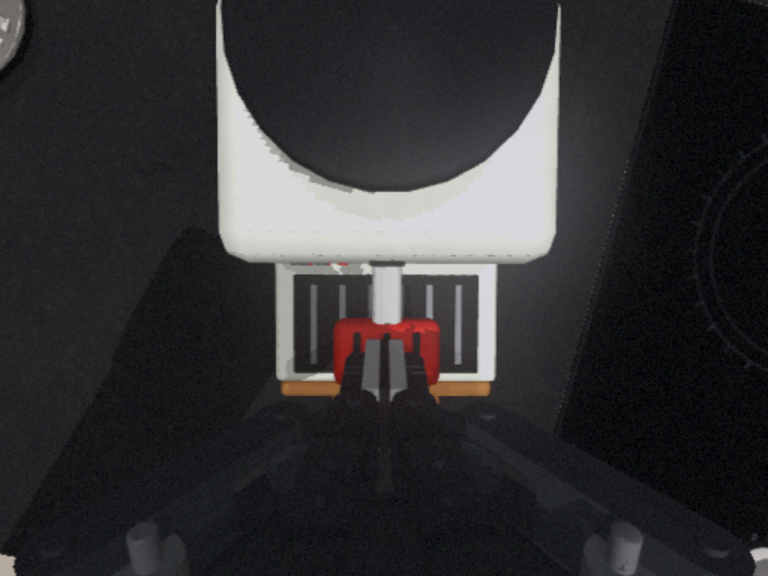

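The fingertips (385,345) sit centred over the red pad (387,350). I'll press down, first part of the way.

```bash
python3 -m crank '[[[0.004,0.002,0.005],[0,0,0]],[[0.008,0.003,0.012],[0,0,0]],[[0.006,0.003,0.022],[0,0,0]],[[0.004,0.003,0.032],[0,0,0]],[[0.002,0.003,0.041],[0,0,0]],[[0,0.003,0.05],[0,0,0]],[[-0.003,0.003,0.06],[0,0,0]],[[-0.005,0.003,0.069],[0,0,0]],[[-0.005,0.003,0.069],[0,0,0]],[[-0.005,0.003,0.069],[0,0,0]]]' 0
python3 - <<'E'
from h import *
plan([-42,0,136],15)
E
```

```text
time: 8.35
tcp_pos: [611.7, -158.1, 159.3]
ee_rot: [[0.936, 0.247, 0.252], [0.239, -0.969, 0.062], [0.259, 0.002, -0.966]]
wrist_force: [-3.6, 0.6, 5.0]
gripper_width: -0.001
t 8.35 g [-40.9  -0.4 159.3] F [-3.6  0.6  5. ] w -0.0
 to [-42, 0, 136] 15 shift [-0.0178 -0.0012  0.0555] turn [ 0.0011 -0.0003  0.0001]
```

```bash
python3 -m crank '[[[-0.003,0,0.008],[0,0,0]],[[-0.005,0,0.015],[0,0,0]],[[-0.007,0,0.022],[0,0,0]],[[-0.009,0,0.029],[0,0,0]],[[-0.011,0,0.036],[0,0,0]],[[-0.013,0,0.043],[0,0,0]],[[-0.015,0,0.048],[0,0,0]],[[-0.017,0,0.053],[0,0,0]],[[-0.018,0,0.055],[0,0,0]],[[-0.018,0,0.055],[0,0,0]]]' 0
python3 - <<'E'
from h import *
plan([-42,0,136],15)
for n in('wrist','top','scene'):
    d=snap(n);W=cloud(d);c=d['color'].astype(int);r,g,b=c[...,0],c[...,1],c[...,2];V=(W-O)@G
    red=(r>110)&(g<60)&(b<60)&(abs(V[...,0]+42)<25)&(abs(V[...,1])<28)&(V[...,2]>60);P=V[red]
    print(n,len(P),P.min(0).round(1),P.max(0).round(1),np.median(P,0).round(1)) if len(P) else 0
    if n!='top': cv2.imwrite(f'pics/{n}4.png',cv2.resize(d['color'][:,:,::-1],(768,576)))
E
```

```text
time: 9.35
tcp_pos: [611.6, -158.1, 137.1]
ee_rot: [[0.935, 0.247, 0.254], [0.239, -0.969, 0.062], [0.261, 0.002, -0.965]]
wrist_force: [-1.6, 1.5, 8.7]
gripper_width: -0.001
t 9.35 g [-41.   -0.4 137.1] F [-1.6  1.5  8.7] w -0.0
 to [-42, 0, 136] 15 shift [-0.0032 -0.0011  0.002 ] turn [ 0.0014 -0.0017  0.0004]
wrist 735 [-48.7 -21.6 106.8] [-26.2  21.  129.3] [-30.8   9.7 111.5]
scene 38 [-55.4 -17.5 102.3] [-33.5  22.5 112.8] [-49.   13.9 109. ]
```

View pics/wrist4.png

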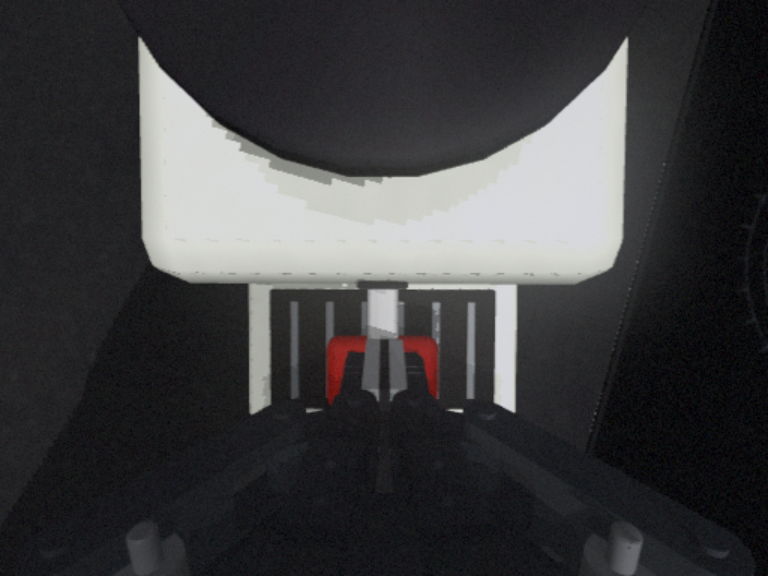

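View pics/scene4.png

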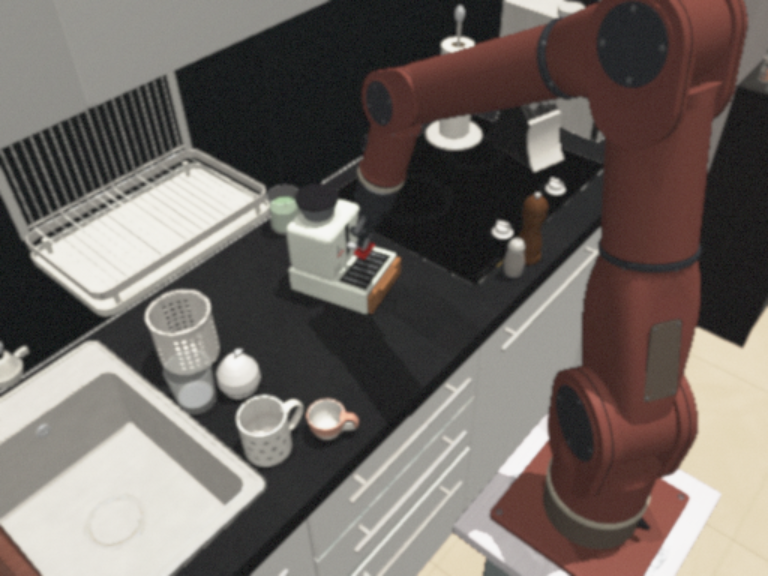

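Pad top is now at about z 111 (it was about 151), with 8.7 N: third setting. The drawer is still home and the bystanders are standing untouched. I'll press 2 mm more for margin and hold.

```bash
python3 -m crank '[[[-0.001,0,0.001],[0,0,0]],[[-0.001,0,0.003],[0,0,0]],[[-0.001,0,0.005],[0,0,0]],[[-0.001,0,0.006],[0,0,0]],[[-0.001,0,0.006],[0,0,0]],[[-0.001,0,0.006],[0,0,0]],[[-0.001,0,0.006],[0,0,0]],[[-0.001,0,0.006],[0,0,0]],[[-0.001,0,0.006],[0,0,0]],[[-0.001,0,0.006],[0,0,0]]]' 0
python3 - <<'E'
from h import *
plan([-42,0,136],15)
E
```

```text
time: 10.5
tcp_pos: [611.6, -158.1, 134.7]
ee_rot: [[0.935, 0.247, 0.253], [0.239, -0.969, 0.062], [0.261, 0.002, -0.965]]
wrist_force: [-2.3, 0.8, 8.9]
gripper_width: -0.002
t 10.5 g [-41.   -0.4 134.7] F [-2.3  0.8  8.9] w -0.0
 to [-42, 0, 136] 15 shift [-0.0017 -0.001  -0.0039] turn [ 0.0014 -0.0015  0.0003]
```

```bash
python3 -m crank '[[[0,0,0.001],[0,0,0]],[[-0.001,0,0.002],[0,0,0]],[[-0.001,0,0.003],[0,0,0]],[[-0.001,0,0.004],[0,0,0]],[[-0.001,0,0.005],[0,0,0]],[[-0.001,0,0.005],[0,0,0]],[[-0.001,0,0.005],[0,0,0]],[[-0.001,0,0.005],[0,0,0]],[[-0.001,0,0.005],[0,0,0]],[[-0.001,0,0.005],[0,0,0]]]' 0
python3 - <<'E'
from h import *
plan([-42,0,136],15)
d=snap('wrist');W=cloud(d);c=d['color'].astype(int);r,g,b=c[...,0],c[...,1],c[...,2];V=(W-O)@G
red=(r>110)&(g<60)&(b<60)&(abs(V[...,0]+42)<25)&(abs(V[...,1])<28)&(V[...,2]>60);print(np.median(V[red],0))
E
```

```text
time: 11.5
tcp_pos: [611.9, -158.2, 133.8]
ee_rot: [[0.935, 0.247, 0.254], [0.239, -0.969, 0.062], [0.261, 0.003, -0.965]]
wrist_force: [-7.6, 1.2, 19.8]
gripper_width: 0.003
t 11.5 g [-40.7  -0.5 133.8] F [-7.6  1.2 19.8] w 0.0
 to [-42, 0, 136] 15 shift [-0.0016 -0.0013 -0.0062] turn [ 0.0018 -0.0017  0.0005]
[-30.81125824  10.16051536 108.40288141]
```

End stop felt: 20 N, with the pad 42 mm down. The lever is firmly in the third-setting range, so I'm handing in.

```bash
python3 - <<'E'
from h import *
print(hand_in()); s=get_state(); print(s['time'],s['tcp_pos'],s['wrist_force'])
E
```

```text
the job is handed in; nothing more can be done
None
the job is handed in; nothing more can be done
```

I pushed the drawer home first, then pressed the dose lever down past its third click and handed in at about 11.5 s, still holding it. No verdict was reported.

- **Drawer:** I pushed it with the shut fingers until it hit a hard stop at about 20 N. The wrist picture afterwards showed the front flush against the base. The lip measured about 3 mm further in than my estimate of the grinder's position predicted. I put that down to measurement error, because the stop was hard.
- **Lever:** I pressed with the fingertips until the end stop. The force was 8.7–8.9 N at the third setting and 19.8 N at the stop. The pad's top face went from about 151 mm to 108 mm, roughly 42 mm down.
- **Bystanders:** the last scene picture, taken with the lever pressed, showed them standing where they were. I compared this by eye only.

No check failed. After handing in, the state could no longer be read, so I have no force or position reading for the final held second.

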